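# Fill the stud hopper from the cup

## Task

Slide the stud hopper's cover all the way open, then lift the cup by its handle over the hopper's walls and tip all five brass studs into the sunken well, from low above it so that they do not drop far. Stand the empty cup back upright, wholly on its cork mat, and leave the shoe last, the pencil jar and the hammer undisturbed.

Things in the scene. Friction and masses are not known exactly. Their poses are not given: they have to be found in the camera images.
- hopper: Stud hopper, fixed: grey open-topped trough on a 130 mm wide, 6 mm high flange. Origin on the bench under the centre of its sunken well; x runs along it away from the robot (within 0.25 rad of world x), z up. It spans x -58 to 188 mm, y +-53 mm. Both long side walls (8 mm thick) stand 98 mm above the bench; the front wall (x -58 to -50) and the solid deck (x 50 to 188) 85 mm.
- well (a point): Centre of the well's floor, 30 mm above the bench. The well is 100 mm (hopper x) by 90 mm (hopper y) inside, open above once the cover is slid back; its rim is 55 mm (front and back) and 68 mm (both sides) above this floor. Axes as the hopper's.
- cover (a joint): Sliding steel cover over the well, in m: 0 closed, 0.12 fully open (end stop); starts at 0 to 0.03. It slides along hopper +x, between the side walls. Plate 120 x 88 x 5 mm, top 91 mm above the bench. About 2 N of friction plus 8 N per m/s; stays where it is left.
- cover_tab (a point): Top centre of the cover's upright steel tab, 128 mm above the bench: 10 mm thick (hopper x), 44 mm wide (hopper y), rising 37 mm above the cover. At hopper x = -45 mm with the cover closed, +75 mm fully open; can be pushed with shut fingertips.
- cup: Steel cup flaring from 46 mm at the foot to 98 mm at the rim, 45 mm high, wall 3, floor 4 mm, 0.13-0.22 kg. Origin at the centre of its underside, z up out of its mouth. Black handle bar 12 mm thick (cup y), 18 mm high, along cup -x from 44 to 146 mm off the axis, roughly towards the robot. Starts on the mat with five studs in it. They start to roll out at 65 degrees of tilt; all out by 97.
- cup_grip (a point): Centre of the handle bar's section, 100 mm from the cup's axis along cup -x, 36 mm above the cup's underside: where to pinch it (across cup y). Axes as the cup's.
- cup_mouth (a point): Centre of the cup's mouth, in the plane of the rim (rim radius 49 mm). Axes as the cup's.
- mat: Square cork mat 140 x 140 x 4 mm, fixed to the bench. Origin at the centre of its underside, x and y along its edges; its top is 4 mm above the bench.
- last: Bystander: pale wooden shoe last, 280 mm long with 140 mm ahead of its origin along x, about 85 mm high, loose on the bench.
- jar: Bystander: glass jar 72 mm in diameter and 85 mm high with five pencils standing in it up to 190 mm high; origin at the centre of its underside; loose.
- hammer: Bystander: hammer lying on the bench, about 300 mm long, handle along its -x; loose.
- stud0: Brass ball stud, 14 mm in diameter, 12 g, origin at its centre; one of five alike that start loose in the cup.
- stud1: Brass ball stud, 14 mm in diameter, 12 g, origin at its centre; one of five alike that start loose in the cup.
- stud2: Brass ball stud, 14 mm in diameter, 12 g, origin at its centre; one of five alike that start loose in the cup.
- stud3: Brass ball stud, 14 mm in diameter, 12 g, origin at its centre; one of five alike that start loose in the cup.
- stud4: Brass ball stud, 14 mm in diameter, 12 g, origin at its centre; one of five alike that start loose in the cup.
Mind the look-alikes: they are no part of the job. Leave any orange or red look-alike of the cup alone.

How it is judged:
By the outcome, as a careful person would: the job done as asked, in the order asked, and still so for the second after the job is handed in, with the robot touching nothing.
It also fails if it takes over 70 s, if anything falls off the work surface, if the arm or the gripper's body presses on something with over 40 N, if the wrist force passes 120 N, or if a joint passes its speed limit or range.

## Robot

A 6-joint arm with a two-finger parallel gripper is mounted at the origin on the work surface. World frame = base frame: x ahead of the robot, y to its left, z up, the work surface at z = 0. Lengths are in mm, angles in degrees, forces in N, time in s.
With the tool pointing down it reaches from about 300 to 850 mm from the base axis. Payload 5.4 kg.
Tool frame: the origin (TCP) lies at the centre of the arm's flange, where the gripper is bolted on; the fingertips stand 173 mm ahead of it and the grasp point (between the pads) lies 155 mm ahead of it; z points along the fingers, y is the line along which they close (so a half turn about z gives the same grasp; the last joint's range is limited). The gripper opens to 85 mm and grips with 20 to 120 N. Pads are 22 mm wide; open, the fingers measure 114 mm over their backs; the gripper's body (76 mm by 85 mm) begins 54 mm behind the grasp point. The pads swing forward as they close: fully open they stand 13 mm farther back than shut.
Start: joints at [60.441, 9.076, 91.501, -0, 79.423, -12.038], TCP at [173.118, 548.305, 404.699] pointing down, gripper open.
Joint ranges: [-166.64, 166.64], [-54.1, 131.32], [10.49, 154.53], [-73.88, 253.88], [9.74, 151.15], [-171.62, 171.62]. Speed limits (degrees/s): [147.25, 147.25, 180, 180, 180, 180].

## Interface

Orientations are given as [roll, pitch, yaw] about the fixed x, y, z axes, in that order (R = Rz(yaw) Ry(pitch) Rx(roll)).
In Python, from station import bot, snapshot, get_calibration gives the robot as it stands.
- The arm moves only by the shell command python3 -m inch 'ROWS' [FORCE]. ROWS is JSON, a list of rows, each a list of 3 entries, a list of its own where there are three numbers: the shift along the world's x, y, z in mm, then the turn, a rotation vector about the world's x, y, z in rad, then the finger opening in mm, from 0 to 85.4. In form: [[[dx, dy, dz], [rx, ry, rz], fingers], ...]. A call has 1 to 10 rows; each row shifts and turns the commanded pose from where the row before left it; what a row does not reach is not made up. A row lasts 1/12 s, in which the tool goes at most 41.7 mm and 7.16 degrees, less where a joint would pass 70% of its speed; a pose out of reach is approached as far as the arm can. A call is refused whole if a number of a shift passes 41.7 or a number of a turn 0.125, either way. A call with a gripper value outside its range is refused whole. The fingers move at their own pace and stop on an object; FORCE is the grip in N (left out, the last holds). Time passes only in rows, so rows that do not move let the fingers close. It gives the time, the measured TCP pose, the force, the opening and the grip force at its end, in the units of the state.
- bot.read_state(): the state, without advancing time (a new reading comes with each control period).
- snapshot(name): name is "scene" or "top" or "wrist"; returns (picture, depth): 420x560x3 uint8, red, green, blue; 420x560 float32, mm along the optical axis (not along the pixel's ray), 0 where there is no reading.
- get_calibration(name): a dict with "vertical_fov" (degrees; the focal length in pixels is half the picture's height over the tangent of half this angle, whatever the lens; pixels are square), "cx", "cy" (the principal point, pixels), "R" (3x3) and "t" (3): a world point X has camera coordinates R X + t. Camera axes: x right, y down, z forward; pixel columns grow to the right and rows downward; lengths in mm; the calibration is good to about 2 mm. A picture is of the moment at which its call begins: read the wrist's pose just before it. get_calibration takes no time and is no camera call; for the wrist camera it gives the pose at the moment of the call.
- bot.finish_job(): hands the job in; it is judged then, once.
The state is a dict: "time_s": time; "joint_pos": joint angles; "joint_vel": joint speeds; "effort": joint torques, N m; "ee_pos": TCP position; "ee_rot": TCP orientation; "force": force on the tool from outside, world axes, zero at the start; "ft_torque": the same for the moment, N m; "width": finger opening in mm; "finger_force": force on a finger pad.
Only numpy, scipy, OpenCV 4.12 (cv2) and the standard library are available. Lean on these libraries where they do the work, as an engineer would, in place of code of your own. Each camera call takes 0.05 s, during which the arm holds its last target. There are 200 camera calls.

## Working session

There is one attempt and no reset: what is moved stays moved. The work goes in short steps, Python scripts to look and compute and a shell command to move; the robot and the scene stay as the last step left them, time stands still between calls to the robot, and variables do not carry over. Pictures are saved under pics/ and viewed, at most 11 in all, crops included, and the job is handed in when it is done.

```bash
ls; mkdir -p pics; python3 - <<'E'
from station import bot, snapshot, get_calibration
import cv2, numpy as np
s=bot.read_state(); print({k:np.round(v,2).tolist() for k,v in s.items()})
for n in ("scene","top"):
    p,d=snapshot(n); c=get_calibration(n); np.savez(n+'.npz',p=p,d=d,**{k:np.array(v) for k,v in c.items()})
    cv2.imwrite(f'pics/{n}0.png',p[:,:,::-1]); print(n,c,(d>0).mean())
E
```

```text
pics
{'time_s': 0.0, 'joint_pos': [60.44, 9.11, 91.57, 0.0, 79.42, -12.04], 'joint_vel': [0.01, 0.06, -0.11, 0.05, 0.02, 0.02], 'effort': [0.0, -39.6, -33.14, -0.0, 0.01, 0.0], 'ee_pos': [172.98, 548.08, 403.73], 'ee_rot': [-179.9, -0.02, 162.48], 'force': [0.07, -0.08, 0.11], 'ft_torque': [0.07, -0.02, -0.02], 'finger_force': 0.0, 'width': 85.26}
scene {'vertical_fov': 51.808891764037085, 'cx': 279.2530140857333, 'cy': 207.30579828771286, 'R': array([[-0.80253997,  0.59659005, -0.00314863],
       [ 0.50066184,  0.6706073 , -0.54737882],
       [-0.32444926, -0.44086978, -0.83687903]]), 't': array([ 441.16357994, -173.34899715, 1423.55721251])} 0.9960671768707483
top {'vertical_fov': 55.60800642056539, 'cx': 278.2253540577723, 'cy': 213.30261688840437, 'R': array([[-0.00144022, -0.99977994, -0.02092839],
       [-0.98797105,  0.00465879, -0.15456877],
       [ 0.15463226,  0.02045403, -0.98776034]]), 't': array([-14.01360866, 566.0467345 , 988.27712655])} 0.9960799319727891
```

View pics/scene0.png

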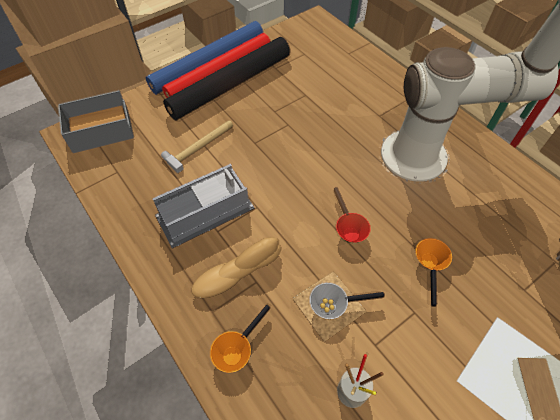

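View pics/top0.png

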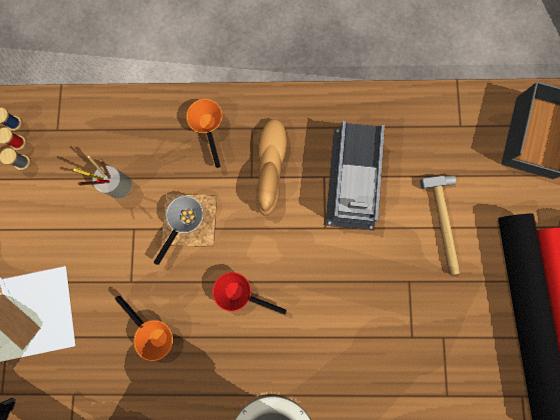

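The top view shows the steel cup at (185,214) on its mat with the handle running to (157,262), the hopper around (355,180) with its tab near (358,203), the last at (270,165), the jar at (117,182) and the hammer at (440,220). The other cups are look-alikes.

```bash
cat > h.py <<'E'
import numpy as np, cv2
def cloud(p,d,c):
    f=p.shape[0]/2/np.tan(np.radians(float(c['vertical_fov']))/2)
    v,u=np.mgrid[:p.shape[0],:p.shape[1]]
    X=np.dstack([(u-c['cx'])/f*d,(v-c['cy'])/f*d,d])
    return (X-c['t'])@np.array(c['R'])
def load(n): 
    z=np.load(n+'.npz'); return z['p'],z['d'],cloud(z['p'],z['d'],z)
def circ(P):
    A=np.c_[2*P,np.ones(len(P))]; s=np.linalg.lstsq(A,(P**2).sum(1),rcond=None)[0]
    return s[:2],np.sqrt(s[2]+s[0]**2+s[1]**2)
E
python3 - <<'E'
from h import *
p,d,W=load('top')
hsv=cv2.cvtColor(p,cv2.COLOR_RGB2HSV)
def box(u0,u1,v0,v1):
    m=np.zeros(d.shape,bool); m[v0:v1,u0:u1]=1; return m&(d>0)
z=W[...,2]
print('bench z',np.median(z[box(380,410,250,300)]))
# hopper
b=box(318,395,110,240)
for lo,hi in((3,12),(25,40),(80,88),(88.5,94),(95,103),(115,135)):
    P=W[b&(z>lo)&(z<hi)]; 
    if len(P): print(lo,hi,len(P),cv2.minAreaRect(P[:,:2].astype(np.float32)),np.median(P[:,2]))
# cup
b=box(150,225,190,270)
P=W[b&(z>45)&(z<54)&(hsv[...,2]>60)]
dk=b&(hsv[...,2]<50)&(z>25)
H=W[dk]; print('handle',len(H),np.median(H[:,2]),cv2.minAreaRect(H[:,:2].astype(np.float32)))
print('rim',len(P),circ(P[:,:2]),cv2.minEnclosingCircle(P[:,:2].astype(np.float32)))
M=W[b&(z>1)&(z<7)&(hsv[...,1]>50)]
print('mat',len(M),cv2.minAreaRect(M[:,:2].astype(np.float32)))
for n,bb in(('last',(245,290,115,215)),('jar',(60,135,140,200)),('hammer',(415,465,170,280)),('red',(205,290,265,320)),('or1',(180,225,95,170))):
    q=W[box(*bb)&(z>10)]; print(n,q.min(0).round(),q.max(0).round())
E
```

```text
bench z -0.40014102451027056
3 12 822 ((682.4308471679688, -228.69415283203125), (210.0348358154297, 362.787353515625), 89.00948333740234) 5.133736808116819
25 40 173 ((667.4387817382812, -214.9906005859375), (98.92709350585938, 246.3354949951172), 84.53643035888672) 31.031194216953004
80 88 1693 ((667.4571533203125, -218.7233428955078), (105.1610336303711, 246.48550415039062), 84.14535522460938) 84.71090960486738
88.5 94 1440 ((665.5140380859375, -219.9359130859375), (106.90555572509766, 242.7188262939453), 83.7925033569336) 90.7311342924214
95 103 609 ((667.1830444335938, -219.79324340820312), (106.3199234008789, 246.01316833496094), 83.90168762207031) 97.66275144609372
115 135 94 ((574.5459594726562, -209.77078247070312), (44.01231002807617, 10.403229713439941), 83.55362701416016) 126.82770460709479
handle 189 47.49803159678559 ((481.4359436035156, 273.6592102050781), (12.716732025146484, 99.7344970703125), 60.36521911621094)
rim 184 (array([564.40191751, 227.42199803]), np.float64(46.16975640618686)) ((564.6393432617188, 227.90298461914062), 48.65345764160156)
mat 1810 ((531.3950805664062, 232.5688934326172), (217.54115295410156, 203.6339569091797), 0.8630014657974243)
last [565. -37.  22.] [829.  43.  94.]
jar [615. 385.  10.] [690. 462. 191.]
hammer [ 410. -487.   10.] [ 671. -396.   32.]
red [312. -35.  10.] [416. 150.  49.]
or1 [693. 138.  10.] [883. 231.  49.]
```

```bash
python3 -m inch '[[[23,-34,0],[0,0,0.02],0],[[23,-34,0],[0,0,0.02],0],[[23,-34,0],[0,0,0.02],0],[[23,-34,0],[0,0,0.02],0],[[23,-34,0],[0,0,0.02],0],[[23,-34,0],[0,0,0.02],0],[[23,-34,0],[0,0,0.02],0],[[23,-34,0],[0,0,0.02],0],[[23,-34,0],[0,0,0.02],0],[[23,-34,0],[0,0,0.02],0]]'
python3 -m inch '[[[12,-39,0],[0,0,0],0],[[12,-39,0],[0,0,0],0],[[12,-39,0],[0,0,0],0],[[12,-39,0],[0,0,0],0],[[12,-39,0],[0,0,0],0],[[12,-39,0],[0,0,0],0],[[12,-39,0],[0,0,0],0],[[12,-39,0],[0,0,0],0],[[12,-39,0],[0,0,0],0],[[0,0,0],[0,0,0],0]]'
python3 - <<'E'
from h import *
p,d,W=load('top'); z=W[...,2]
q=p[232:238,205:212].reshape(-1,3).mean(0); print('cork',q,'wood',p[250:256,222:230].reshape(-1,3).mean(0))
b=np.zeros(d.shape,bool); b[185:255,150:225]=1
for lo,hi in((2.0,6),(2.5,5.5)):
    m=(b&(z>lo)&(z<hi)).astype(np.uint8); m=cv2.morphologyEx(m,cv2.MORPH_OPEN,np.ones((5,5)))
    P=W[m>0]; print(len(P),cv2.minAreaRect(P[:,:2].astype(np.float32)))
from station import bot
print(np.round(bot.read_state()['joint_pos'],1))
E
```

```text
time_s: 0.93
ee_pos: [403.6, 206.4, 404.5]
ee_rot: [180.0, -0.0, 174.0]
force: [0.7, -0.1, -1.0]
width: -0.1
finger_force: 0.0
time_s: 1.77
ee_pos: [511.9, -148.6, 404.1]
ee_rot: [-179.8, 0.0, 173.6]
force: [-0.2, -0.1, -0.8]
width: 0.1
finger_force: 0.0
cork [208.9047619  160.21428571 103.38095238] wood [184.20833333 131.375       79.97916667]
0 ((0.0, 0.0), (0.0, 0.0), 0.0)
0 ((0.0, 0.0), (0.0, 0.0), 0.0)
[-2.920e+01  2.800e+00  9.830e+01 -1.000e-01  7.880e+01 -1.127e+02]
```

```bash
python3 -m inch '[[[8,-28,0],[0,0,0],0],[[8,-28,0],[0,0,0],0],[[0,0,-32],[0,0,0],0],[[0,0,-32],[0,0,0],0],[[0,0,-32],[0,0,0],0],[[0,0,-32],[0,0,0],0],[[0,0,0],[0,0,0],0],[[0,0,0],[0,0,0],0]]'
python3 -m inch '[[[10,-1,0],[0,0,0],0],[[10,-1,0],[0,0,0],0],[[10,-1,0],[0,0,0],0],[[10,-1,0],[0,0,0],0],[[10,-1,0],[0,0,0],0],[[10,-1,0],[0,0,0],0],[[0,0,0],[0,0,0],0]]'
```

```text
time_s: 2.43
ee_pos: [526.4, -198.0, 275.1]
ee_rot: [179.9, -0.3, 174.0]
force: [1.1, -0.2, 1.1]
width: 0.0
finger_force: 0.0
time_s: 3.02
ee_pos: [589.1, -205.3, 280.3]
ee_rot: [-179.9, 0.3, 174.0]
force: [0.5, 1.4, 0.2]
width: -0.3
finger_force: 0.0
```

```bash
python3 -m inch '[[[10,-2,0],[0,0,0],0],[[10,-2,-1],[0,0,0],0],[[10,-2,-1],[0,0,0],0],[[10,-1,-1],[0,0,0],0],[[10,-1,0],[0,0,0],0],[[8,-1,0],[0,0,0],0],[[4,0,0],[0,0,0],0]]'
python3 - <<'E'
from station import snapshot,get_calibration
from h import *
p,d=snapshot('top');c=get_calibration('top');W=cloud(p,d,c);z=W[...,2]
cv2.imwrite('pics/t1.png',cv2.resize(p[100:260,300:420,::-1],None,fx=4,fy=4)[:600])
E
```

```text
time_s: 3.6
ee_pos: [649.8, -214.0, 276.0]
ee_rot: [-179.9, 0.1, 174.0]
force: [-2.5, -1.3, 1.7]
width: 0.2
finger_force: 1.2
```

View pics/t1.png

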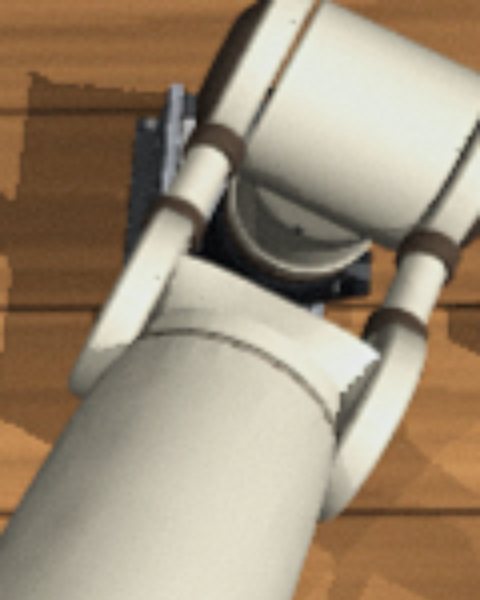

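The arm hides the hopper in this view, so I go on by force in small steps.

```bash
python3 -m inch '[[[3,0,0],[0,0,0],0],[[3,0,0],[0,0,0],0],[[2,-1,0],[0,0,0],0],[[1,0,0],[0,0,0],0]]'
python3 -m inch '[[[1,0,0],[0,0,0],0],[[1,0,0],[0,0,0],0]]'
```

```text
time_s: 3.98
ee_pos: [658.2, -214.7, 274.0]
ee_rot: [180.0, 0.0, 173.9]
force: [-1.4, 0.1, 2.1]
width: 0.1
finger_force: 1.0
time_s: 4.15
ee_pos: [660.1, -214.8, 273.7]
ee_rot: [-180.0, -0.0, 173.9]
force: [-2.7, -0.9, 1.7]
width: 0.5
finger_force: 1.0
```

```bash
python3 -m inch '[[[1,0,0],[0,0,0],0],[[1,0,0],[0,0,0],0]]'; python3 -m inch '[[[1,0,0],[0,0,0],0],[[0,0,0],[0,0,0],0]]'
```

```text
time_s: 4.32
ee_pos: [661.6, -214.8, 273.7]
ee_rot: [-180.0, -0.2, 173.9]
force: [-10.1, -0.3, 5.6]
width: 0.1
finger_force: 5.0
time_s: 4.48
ee_pos: [662.0, -214.9, 273.7]
ee_rot: [-180.0, -0.3, 173.9]
force: [-10.7, -0.5, 7.7]
width: -0.3
finger_force: 5.7
```

Force shows the end stop exactly where geometry predicts it (tool at hopper x = 59). Back off, then dry-run the pour orientation up high.

```bash
python3 -m inch '[[[-10,1,0],[0,0,0],0],[[-10,1,20],[0,0,0],0],[[-10,0,38],[0,0,0],0],[[-30,-10,25],[0,0,0],0],[[-39,-12,0],[-0.01,-0.1,0],0],[[-39,-12,0],[-0.01,-0.1,0],0],[[-39,-12,0],[-0.01,-0.1,0],0],[[-39,-12,0],[-0.01,-0.1,0],0],[[-30,-12,0],[-0.01,-0.1,0],0],[[-15,-12,0],[-0.01,-0.1,0],0]]'
python3 -m inch '[[[0,-12,0],[-0.01,-0.1,0],0],[[0,-12,0],[0.115,-0.012,0],0],[[0,0,0],[0.115,-0.012,0],0],[[0,0,0],[0.115,-0.012,0],0],[[0,0,0],[0.115,-0.012,0],0],[[0,0,0],[0.115,-0.012,0],0],[[0,0,0],[0.115,-0.012,0],0],[[0,0,0],[0.115,-0.012,0],0],[[0,0,0],[0.115,-0.012,0],0],[[0,0,0],[0.115,-0.012,0],0]]'
python3 - <<'E'
from station import bot,snapshot,get_calibration
from h import *
print(np.round(bot.read_state()['joint_pos'],1))
p,d=snapshot('top');c=get_calibration('top');W=cloud(p,d,c);z=W[...,2]
b=np.zeros(d.shape,bool);b[110:240,318:395]=1
P=W[b&(z>110)&(z<135)]; print(len(P),P.mean(0) if len(P) else 0, P.std(0))
cv2.imwrite('pics/t2.png',p[...,::-1])
E
```

```text
time_s: 5.32
ee_pos: [399.8, -294.7, 356.7]
ee_rot: [179.9, 34.9, 173.8]
force: [1.1, 1.3, 0.1]
width: -0.2
finger_force: 0.0
time_s: 6.15
ee_pos: [402.3, -319.1, 356.9]
ee_rot: [113.7, 18.8, 137.7]
force: [0.3, -0.3, -0.8]
width: -0.3
finger_force: 0.0
[ -66.     6.6  109.8   63.2   93.  -140.7]
109 [ 675.55836593 -220.25889426  124.38066246] [ 3.36887225 12.81251892  5.56563054]
```

View pics/t2.png

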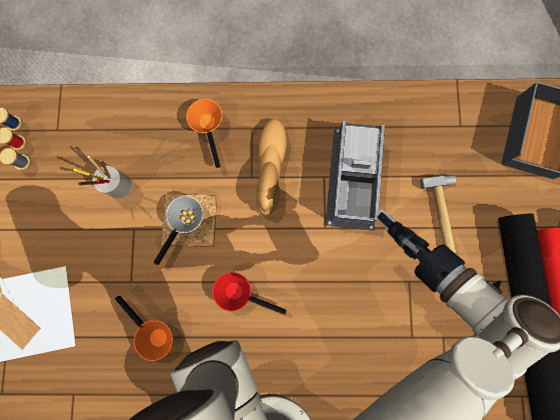

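The view shows the well open (tab now behind it at about (358,172)) and the tool pointing sideways past the hopper's front. Continue the dry run to the full tilt.

```bash
python3 -m inch '[[[0,0,0],[0.115,-0.012,0],0],[[0,0,0],[0.115,-0.012,0],0],[[0,0,0],[0.115,-0.012,0],0],[[0,0,0],[0.115,-0.012,0],0],[[0,0,0],[0.115,-0.012,0],0],[[0,0,0],[0.115,-0.012,0],0],[[0,0,0],[0.115,-0.012,0],0]]'
python3 - <<'E'
from station import bot
print(bot.read_state()['joint_pos'])
E
python3 -m inch '[[[0,0,-20],[0.011,0.11,0],0],[[0,0,-20],[0.011,0.11,0],0],[[0,0,-20],[0.011,0.11,0],0],[[0,0,-20],[0.011,0.11,0],0],[[0,0,0],[0,0,0],0]]'
python3 - <<'E'
from station import bot
from h import *
from scipy.spatial.transform import Rotation as R
s=bot.read_state();print(np.round(s['joint_pos'],1))
r=R.from_euler('xyz',s['ee_rot'],degrees=True).as_matrix(); print(r.round(3))
# implied cup z (a=40): cup frame = r @ Rg^T
a=np.radians(40);G=np.array([[-np.cos(a),0,np.sin(a)],[0,1,0],[-np.sin(a),0,-np.cos(a)]])
C=r@G.T; print(C.round(3),'tilt',np.degrees(np.arccos(C[2,2])))
E
```

```text
time_s: 6.78
ee_pos: [402.4, -318.9, 356.8]
ee_rot: [77.4, -10.5, 134.8]
force: [0.8, -0.1, 1.4]
width: -0.3
finger_force: 0.0
[ -66.49490384   15.22219632  110.49272902   89.30410994  112.5358244
 -112.97180547]
time_s: 7.2
ee_pos: [401.9, -317.9, 274.2]
ee_rot: [96.0, -29.5, 128.4]
force: [0.1, 0.1, 1.1]
width: -0.3
finger_force: 0.0
[ -66.9   19.6  111.2   74.   100.2 -103.4]
[[-0.541  0.386  0.748]
 [ 0.682 -0.32   0.658]
 [ 0.493  0.865 -0.09 ]]
[[ 0.895  0.386 -0.225]
 [-0.099 -0.32  -0.942]
 [-0.436  0.865 -0.247]] tilt 104.3283516704029
```

```bash
cat > plan.py <<'E'
import numpy as np
from scipy.spatial.transform import Rotation as R
def G(a):
    a=np.radians(a);return np.array([[-np.cos(a),0,np.sin(a)],[0,1,0],[-np.sin(a),0,-np.cos(a)]])
def pose(grip,C,a=40):
    r=C@G(a); return np.array(grip)-155*r[:,2],r
def delta(p,r,s=None):
    if s is None:
        from station import bot; s=bot.read_state(); s=(s['ee_pos'],R.from_euler('xyz',s['ee_rot'],degrees=True).as_matrix())
    d=p-np.array(s[0]); w=R.from_matrix(r@s[1].T).as_rotvec(); return d,w
E
python3 - <<'E'
from plan import *
C=R.from_euler('z',-29.3,degrees=True).as_matrix()
c=np.array([564.5,227.7,4]); g=c+C@[-100,0,36]; p,r=pose(g,C)
d,w=delta(p,r); print('grip',g,'tcp',p,'d',d,'w',w,np.linalg.norm(w)); print((d+[0,0,120])/20,w/20)
E
```

```text
grip [477.29307276 276.63824517  40.        ] tcp [390.40699768 325.39643651 158.73688868] d [ -11.51001254  643.33921834 -115.46939618] w [-1.80513162  0.25403111  0.1340103 ] 1.8278377223537103
[-0.57550063 32.16696092  0.22653019] [-0.09025658  0.01270156  0.00670051]
```

```bash
python3 -m inch '[[[0,32,4],[-0.09,0.0127,0.0067],85],[[0,32,4],[-0.09,0.0127,0.0067],85],[[0,32,4],[-0.09,0.0127,0.0067],85],[[0,32,4],[-0.09,0.0127,0.0067],85],[[0,32,4],[-0.09,0.0127,0.0067],85],[[0,32,4],[-0.09,0.0127,0.0067],85],[[0,32,4],[-0.09,0.0127,0.0067],85],[[0,32,4],[-0.09,0.0127,0.0067],85],[[0,32,4],[-0.09,0.0127,0.0067],85],[[0,32,4],[-0.09,0.0127,0.0067],85]]'
python3 -m inch '[[[-1,32,-2],[-0.09,0.0127,0.0067],85],[[-1,32,-2],[-0.09,0.0127,0.0067],85],[[-1,32,-2],[-0.09,0.0127,0.0067],85],[[-1,32,-2],[-0.09,0.0127,0.0067],85],[[-1,32,-2],[-0.09,0.0127,0.0067],85],[[-1,32,-2],[-0.09,0.0127,0.0067],85],[[-1,32,-2],[-0.09,0.0127,0.0067],85],[[-1,32,-2],[-0.09,0.0127,0.0067],85],[[-1,32,-2],[-0.09,0.0127,0.0067],85],[[-1,32,-2],[-0.09,0.0127,0.0067],85]]'
cat > g.py <<'E'
from plan import *
from station import bot
C=R.from_euler('z',-29.3,degrees=True).as_matrix()
c=np.array([564.5,227.7,4]); g=c+C@[-100,0,36]; p,r=pose(g,C)
d,w=delta(p,r); print('d',d.round(1),'w',w.round(4),np.round(bot.read_state()['joint_pos'],1))
E
python3 g.py
```

```text
time_s: 8.03
ee_pos: [401.9, 2.7, 318.3]
ee_rot: [132.4, 9.3, 125.6]
force: [0.5, 0.3, -0.4]
width: 85.5
finger_force: 0.0
time_s: 8.87
ee_pos: [393.2, 271.6, 299.1]
ee_rot: [171.5, 35.5, 144.5]
force: [1.6, 1.3, 0.2]
width: 85.0
finger_force: 0.0
d [  -2.7   53.8 -140.3] w [-0.1418 -0.0035  0.017 ] [ 27.2  -2.9 119.8 -39.4  44.2  -5.7]
```

```bash
python3 -m inch '[[[-1,20,0],[-0.07,-0.002,0.009],85],[[-1,20,0],[-0.07,-0.002,0.008],85],[[-0.7,13.8,-20],[0,0,0],85],[[0,0,-25],[0,0,0],85],[[0,0,-20],[0,0,0],85],[[0,0,0],[0,0,0],85]]'
python3 g.py
python3 - <<'E'
from station import snapshot,get_calibration,bot
import cv2
p,d=snapshot('wrist');cv2.imwrite('pics/w1.png',p[...,::-1])
E
```

```text
time_s: 9.37
ee_pos: [388.9, 323.1, 229.2]
ee_rot: [-179.8, 39.5, 150.8]
force: [-0.0, -0.5, -1.4]
width: 84.8
finger_force: 0.0
d [  1.5   2.3 -70.5] w [-0.0017 -0.0096  0.0007] [ 34.7  11.4 114.8 -51.2  47.3   7.9]
```

View pics/w1.png

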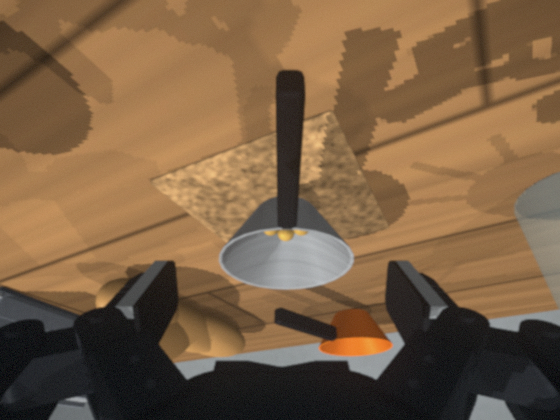

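The wrist view shows the handle running straight at column ~289, between the fingertips (~165 and ~400), with the studs in the cup. Descend and grip.

```bash
python3 -m inch '[[[0.8,1,-25],[0,-0.005,0],85],[[0.7,1.3,-25],[0,-0.005,0],85],[[0,0,-14],[0,0,0],85],[[0,0,-6.5],[0,0,0],85],[[0,0,0],[0,0,0],40],[[0,0,0],[0,0,0],20],[[0,0,0],[0,0,0],14]]' 60
python3 g.py
python3 -m inch '[[[0,0,0],[0,0,0],5],[[0,0,0],[0,0,0],5],[[0,0,0],[0,0,0],5],[[0,0,0],[0,0,0],5],[[0,0,0],[0,0,0],5],[[0,0,0],[0,0,0],5]]' 60
python3 g.py
```

```text
time_s: 10.0
ee_pos: [393.2, 326.5, 164.3]
ee_rot: [179.2, 40.3, 150.1]
force: [0.3, 0.2, 1.0]
width: 51.2
finger_force: 0.0
d [-2.8 -1.1 -5.5] w [-0.0067  0.0105  0.0011] [ 34.8  20.  114.2 -59.2  42.4  18.8]
time_s: 10.5
ee_pos: [392.5, 326.2, 162.8]
ee_rot: [179.3, 40.3, 150.2]
force: [-0.8, 0.9, 3.6]
width: 10.8
finger_force: 59.8
d [-2.1 -0.8 -4.1] w [-0.005   0.0087  0.0007] [ 34.8  20.1 114.2 -59.2  42.4  18.8]
```

```bash
python3 -m inch '[[[0,0,4],[0,0,0],5],[[0,0,8],[0,0,0],5],[[0,0,15],[0,0,0],5],[[0,0,25],[0,0,0],5],[[0,0,25],[0,0,0],5],[[0,0,25],[0,0,0],5],[[0,0,25],[0,0,0],5],[[0,0,25],[0,0,0],5],[[0,0,20],[0,0,0],5],[[0,0,0],[0,0,0],5]]' 90
cat >> plan.py <<'E'
H=R.from_euler('z',-6.1,degrees=True).as_matrix(); HO=np.array([602.6,-212.9,0])
# measured grasp: tool pose in cup frame
C0=R.from_euler('z',-29.3,degrees=True).as_matrix(); c0=np.array([564.5,227.7,4])
rt=R.from_euler('xyz',[179.3,40.3,150.2],degrees=True).as_matrix(); pt=np.array([392.5,326.2,162.8])
TR=C0.T@rt; TP=C0.T@(pt-c0)
def tool(c,C): return c+C@TP, C@TR     # cup origin+rot (world) -> tcp pose
def cup(p,r): C=r@TR.T; return p-C@TP, C
def RC(phi,b): return R.from_euler('y',b,degrees=True).as_matrix()@R.from_euler('x',phi,degrees=True).as_matrix()
E
python3 - <<'E'
from plan import *
t=np.linspace(0,2*np.pi,72);pts=[]
for z in np.linspace(0,45,10): pts.append(np.c_[(23+26*z/45)*np.cos(t),(23+26*z/45)*np.sin(t),0*t+z])
for x in np.linspace(-146,-44,30):
  for y in(-6,6):
    for z in(27,45): pts.append([[x,y,z]])
P=np.vstack(pts)
def need(Q): # floor height beneath each pt with lateral margin 6
    m=6;x,y=Q[:,0],Q[:,1];h=np.full(len(Q),30.)
    h[(x>50-m)]=91; h[(x>70-m)&(x<80+m)&(abs(y)<22+m)]=128; h[(x<-50+m)&(x>-58-m)]=85
    h[(abs(y)>45-m)&(abs(y)<53+m)&(x>-58-m)]=98; h[x<-58-m]=6
    return h
for phi,b in((50,12),(60,15),(70,17),(80,19),(90,22),(100,24),(107,25)):
    C=RC(phi,b);Q=P@C.T; M=C@[0,0,45]
    best=None
    for x in range(-20,21,4):
      for y in range(-20,60,3):
        S=Q+[x,y,0]; z=(need(S)+6-S[:,2]).max()
        lip=S[:720][np.argmin(S[:720,2])]
        k=z+0.3*abs(lip[1])+.3*abs(lip[0])
        if best is None or k<best[0]: best=(k,x,y,z,lip+[0,0,z])
    print(phi,b,'tilt',np.degrees(np.arccos(C[2,2])).round(),best[1:4],'lip',best[4].round())
E
```

```text
time_s: 11.33
ee_pos: [393.2, 326.7, 339.3]
ee_rot: [178.8, 40.4, 149.9]
force: [0.9, 0.7, -1.1]
width: 10.3
finger_force: 88.0
50 12 tilt 51.0 (0, 28, np.float64(93.6913642776087)) lip [ 2. 14. 76.]
60 15 tilt 61.0 (-8, 28, np.float64(88.01261784743235)) lip [  3. -34.  67.]
70 17 tilt 71.0 (-8, 34, np.float64(99.53660490921985)) lip [ -1. -24.  68.]
80 19 tilt 81.0 (-4, 37, np.float64(106.96908760218233)) lip [ -1. -15.  66.]
90 22 tilt 90.0 (0, 37, np.float64(115.3557230773797)) lip [ 2. -8. 66.]
100 24 tilt 99.0 (0, 34, np.float64(121.52832911711806)) lip [-3. -3. 66.]
107 25 tilt 105.0 (4, 31, np.float64(125.7979227385056)) lip [-2.  1. 67.]
```

```bash
cat > seg.py <<'E'
import sys
from plan import *
from station import bot
# args: phi b x y z n  -> per-row delta from current pose to the target cup pose (hopper frame)
phi,b,x,y,z,n=map(float,sys.argv[1:7])
p,r=tool(HO+H@[x,y,z],H@RC(phi,b)); s=bot.read_state()
r0=R.from_euler('xyz',s['ee_rot'],degrees=True).as_matrix(); p0=np.array(s['ee_pos'])
c,C=cup(p0,r0); ch=H.T@(c-HO); Ch=H.T@C
print('cup now (hopper)',ch.round(1),'tilt',np.degrees(np.arccos(Ch[2,2])).round(1),'J',np.round(s['joint_pos'],1))
w=R.from_matrix(r@r0.T).as_rotvec(); c1=HO+H@[x,y,z]; n=int(n)
print('total',(p-p0).round(1),w.round(3))
prev=p0
for i in range(1,n+1):
    q,_=tool(c+(c1-c)*i/n,R.from_rotvec(w*i/n).as_matrix()@C); print((q-prev).round(1).tolist(),(w/n).round(4).tolist()); prev=q
E
python3 seg.py 0 0 0 30 175 18
```

```text
cup now (hopper) [-83.3 435.4 181. ] tilt 0.4 J [ 34.8   1.5 111.2 -44.5  55.7  -3.3]
total [  15.7 -487.    -5.5] [-0.005  0.004  0.405]
[0.1, -26.7, -0.3] [-0.0003, 0.0002, 0.0225]
[0.2, -26.8, -0.3] [-0.0003, 0.0002, 0.0225]
[0.3, -26.8, -0.3] [-0.0003, 0.0002, 0.0225]
[0.4, -26.9, -0.3] [-0.0003, 0.0002, 0.0225]
[0.4, -26.9, -0.3] [-0.0003, 0.0002, 0.0225]
[0.5, -27.0, -0.3] [-0.0003, 0.0002, 0.0225]
[0.6, -27.0, -0.3] [-0.0003, 0.0002, 0.0225]
[0.7, -27.0, -0.3] [-0.0003, 0.0002, 0.0225]
[0.8, -27.1, -0.3] [-0.0003, 0.0002, 0.0225]
[0.9, -27.1, -0.3] [-0.0003, 0.0002, 0.0225]
[1.0, -27.1, -0.3] [-0.0003, 0.0002, 0.0225]
[1.1, -27.2, -0.3] [-0.0003, 0.0002, 0.0225]
[1.2, -27.2, -0.3] [-0.0003, 0.0002, 0.0225]
[1.3, -27.2, -0.3] [-0.0003, 0.0002, 0.0225]
[1.4, -27.2, -0.3] [-0.0003, 0.0002, 0.0225]
[1.5, -27.2, -0.3] [-0.0003, 0.0002, 0.0225]
[1.6, -27.2, -0.3] [-0.0003, 0.0002, 0.0225]
[1.7, -27.3, -0.3] [-0.0003, 0.0002, 0.0225]
```

```bash
python3 -m inch '[[[0,-8,0],[0,0,0.01],5],[[0,-18,0],[0,0,0.02],5],[[0,-27,0],[0,0,0.022],5],[[0,-27,0],[0,0,0.022],5],[[0.5,-27,0],[0,0,0.022],5],[[0.5,-27,0],[0,0,0.022],5],[[0.5,-27,0],[0,0,0.022],5],[[0.5,-27,0],[0,0,0.022],5],[[1,-27,0],[0,0,0.022],5],[[1,-27,0],[0,0,0.022],5]]'
python3 -m inch '[[[1,-27,0],[0,0,0.022],5],[[1,-27,0],[0,0,0.022],5],[[1,-27,0],[0,0,0.022],5],[[1,-27,0],[0,0,0.022],5],[[1,-27,0],[0,0,0.022],5],[[1,-27,0],[0,0,0.022],5],[[1,-27,0],[0,0,0.022],5],[[1,-23,0],[0,0,0.022],5],[[1,-15,0],[0,0,0.015],5],[[1,-7,0],[0,0,0.01],5]]'
python3 seg.py 50 12 -4 30 170 10
```

```text
time_s: 12.17
ee_pos: [394.6, 83.0, 331.1]
ee_rot: [179.5, 40.0, 162.2]
force: [-0.4, -0.3, -2.9]
width: 10.3
finger_force: 88.1
time_s: 13.0
ee_pos: [404.7, -140.6, 331.3]
ee_rot: [179.3, 39.8, 172.8]
force: [0.7, -0.7, -1.6]
width: 10.1
finger_force: 88.1
cup now (hopper) [ -7.7  47.1 170.8] tilt 0.5 J [ -42.6  -22.3  132.3   34.9   41.7 -146.2]
total [  12.9 -143.6  -18.9] [ 0.884  0.09  -0.085]
[1.8, -14.4, 3.3] [0.0884, 0.009, -0.0085]
[1.7, -14.7, 2.1] [0.0884, 0.009, -0.0085]
[1.6, -14.8, 1.0] [0.0884, 0.009, -0.0085]
[1.5, -14.9, -0.2] [0.0884, 0.009, -0.0085]
[1.4, -14.8, -1.4] [0.0884, 0.009, -0.0085]
[1.3, -14.7, -2.5] [0.0884, 0.009, -0.0085]
[1.1, -14.4, -3.7] [0.0884, 0.009, -0.0085]
[1.0, -14.1, -4.8] [0.0884, 0.009, -0.0085]
[0.8, -13.6, -5.9] [0.0884, 0.009, -0.0085]
[0.7, -13.1, -6.9] [0.0884, 0.009, -0.0085]
```

```bash
python3 -m inch '[[[2,-15,3],[0.088,0.009,-0.0085],5],[[2,-15,2],[0.088,0.009,-0.0085],5],[[2,-15,1],[0.088,0.009,-0.0085],5],[[2,-15,0],[0.088,0.009,-0.0085],5],[[1,-15,-1],[0.088,0.009,-0.0085],5]]'
python3 seg.py 50 12 -4 30 150 6
```

```text
time_s: 13.42
ee_pos: [414.0, -214.2, 336.6]
ee_rot: [150.4, 29.8, 153.5]
force: [0.1, -0.6, -2.4]
width: 10.1
finger_force: 88.1
cup now (hopper) [ -4.4  39.1 171.2] tilt 25.7 J [ -53.3   -9.5  122.    45.    64.  -144.1]
total [  3.6 -69.9 -44.2] [ 0.44   0.046 -0.042]
[0.9, -12.3, -5.5] [0.0733, 0.0077, -0.007]
[0.8, -12.1, -6.3] [0.0733, 0.0077, -0.007]
[0.7, -11.9, -7.0] [0.0733, 0.0077, -0.007]
[0.6, -11.6, -7.8] [0.0733, 0.0077, -0.007]
[0.5, -11.3, -8.5] [0.0733, 0.0077, -0.007]
[0.3, -10.9, -9.2] [0.0733, 0.0077, -0.007]
```

```bash
python3 -m inch '[[[1,-12,-6],[0.073,0.0077,-0.007],5],[[1,-12,-6],[0.073,0.0077,-0.007],5],[[1,-12,-7],[0.073,0.0077,-0.007],5],[[1,-12,-8],[0.073,0.0077,-0.007],5],[[0,-11,-8],[0.073,0.0077,-0.007],5],[[0,-11,-9],[0.073,0.0077,-0.007],5]]'
python3 seg.py 50 12 -4 30 108 5
python3 - <<'E'
from station import snapshot
import cv2
p,d=snapshot('scene');cv2.imwrite('pics/s2.png',cv2.resize(p[120:270,120:320,::-1],None,fx=4,fy=4))
E
```

```text
time_s: 13.92
ee_pos: [417.9, -283.8, 292.2]
ee_rot: [129.0, 14.1, 142.8]
force: [0.4, -0.6, -2.4]
width: 10.5
finger_force: 88.2
cup now (hopper) [ -3.5  29.7 149.6] tilt 50.9 J [ -60.3    8.1  112.8   51.9   80.1 -139.4]
total [ -0.3  -0.4 -41.9] [ 0.002 -0.     0.002]
[-0.1, -0.1, -8.4] [0.0005, -0.0, 0.0003]
[-0.1, -0.1, -8.4] [0.0005, -0.0, 0.0003]
[-0.1, -0.1, -8.4] [0.0005, -0.0, 0.0003]
[-0.1, -0.1, -8.4] [0.0005, -0.0, 0.0003]
[-0.1, -0.1, -8.4] [0.0005, -0.0, 0.0003]
```

View pics/s2.png

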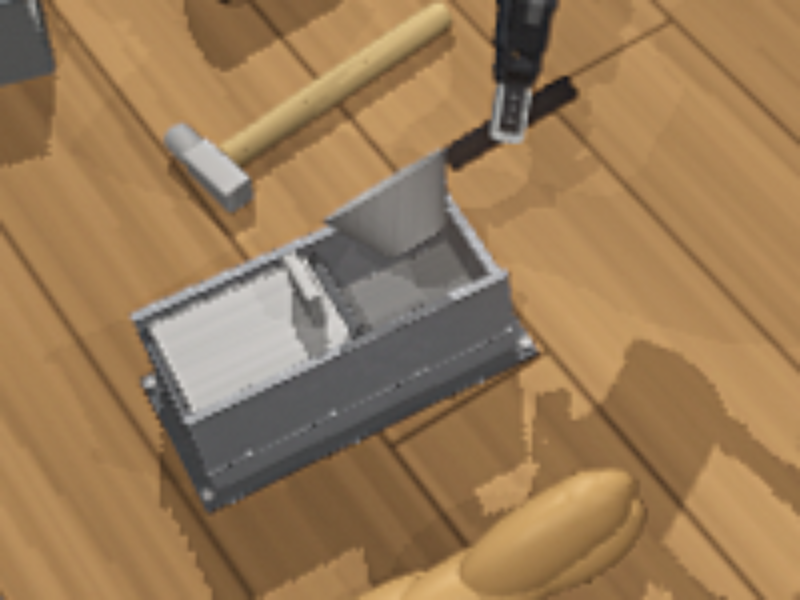

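The cup hangs tilted above the open well (crop (390,210)), with no studs out, and the cover is fully back. Lower it, then tip further.

```bash
python3 -m inch '[[[0,0,-8],[0,0,0],5],[[0,0,-10],[0,0,0],5],[[0,0,-10],[0,0,0],5],[[0,0,-8],[0,0,0],5],[[0,0,-4],[0,0,0],5],[[0,0,0],[0,0,0],5]]'
python3 seg.py 72 18 -5 33 109 6
```

```text
time_s: 14.47
ee_pos: [418.8, -283.0, 253.9]
ee_rot: [129.1, 14.4, 143.0]
force: [-0.2, -0.3, -1.6]
width: 10.0
finger_force: 88.2
cup now (hopper) [ -2.5  30.5 111.4] tilt 50.6 J [ -60.1   12.1  113.5   52.7   77.  -143.5]
total [ -5.5 -27.9 -35.4] [ 0.387  0.066 -0.1  ]
[-0.6, -5.5, -5.1] [0.0645, 0.011, -0.0166]
[-0.7, -5.2, -5.4] [0.0645, 0.011, -0.0166]
[-0.9, -4.9, -5.8] [0.0645, 0.011, -0.0166]
[-1.0, -4.5, -6.1] [0.0645, 0.011, -0.0166]
[-1.1, -4.1, -6.4] [0.0645, 0.011, -0.0166]
[-1.3, -3.7, -6.7] [0.0645, 0.011, -0.0166]
```

```bash
python3 -m inch '[[[-0.6,-5.5,-5],[0.064,0.011,-0.0166],5],[[-0.7,-5.2,-5.4],[0.064,0.011,-0.0166],5],[[-0.9,-4.9,-5.8],[0.064,0.011,-0.0166],5],[[-1,-4.5,-6],[0.064,0.011,-0.0166],5],[[-1,-4,-6.4],[0.064,0.011,-0.0166],5],[[-1.3,-3.7,-6.6],[0.064,0.011,-0.0166],5],[[0,0,0],[0,0,0],5],[[0,0,0],[0,0,0],5]]'
python3 seg.py 90 22 0 36 123 8
```

```text
time_s: 15.13
ee_pos: [413.7, -311.8, 219.9]
ee_rot: [115.0, -2.7, 135.7]
force: [0.9, 0.1, -1.5]
width: 10.4
finger_force: 88.3
cup now (hopper) [ -4.3  31.4 109.8] tilt 72.6 J [ -63.6   22.4  108.9   58.2   87.7 -132.4]
total [ -6.2  -3.8 -21.1] [ 0.307  0.038 -0.107]
[-0.6, -1.1, -2.5] [0.0384, 0.0048, -0.0134]
[-0.7, -0.9, -2.6] [0.0384, 0.0048, -0.0134]
[-0.7, -0.8, -2.6] [0.0384, 0.0048, -0.0134]
[-0.8, -0.6, -2.6] [0.0384, 0.0048, -0.0134]
[-0.8, -0.4, -2.7] [0.0384, 0.0048, -0.0134]
[-0.8, -0.2, -2.7] [0.0384, 0.0048, -0.0134]
[-0.9, -0.0, -2.7] [0.0384, 0.0048, -0.0134]
[-0.9, 0.2, -2.7] [0.0384, 0.0048, -0.0134]
```

```bash
python3 -m inch '[[[-0.6,-1,-2.5],[0.0384,0.0048,-0.0134],5],[[-0.7,-0.9,-2.5],[0.0384,0.0048,-0.0134],5],[[-0.7,-0.8,-2.5],[0.0384,0.0048,-0.0134],5],[[-0.8,-0.6,-2.6],[0.0384,0.0048,-0.0134],5],[[-0.8,-0.4,-2.6],[0.0384,0.0048,-0.0134],5],[[-0.8,-0.2,-2.7],[0.0384,0.0048,-0.0134],5],[[-0.9,0,-2.7],[0.0384,0.0048,-0.0134],5],[[-0.9,0,-2.7],[0.0384,0.0048,-0.0134],5],[[0,0,0],[0,0,0],5],[[0,0,0],[0,0,0],5]]'
python3 seg.py 109 25 3 32 133 8
```

```text
time_s: 15.97
ee_pos: [407.2, -315.5, 198.7]
ee_rot: [104.2, -17.1, 131.3]
force: [-0.3, 0.8, -1.2]
width: 10.0
finger_force: 88.3
cup now (hopper) [ -0.2  36.2 123. ] tilt 90.1 J [ -65.5   27.8  108.8   65.4   94.  -122.3]
total [-13.9   5.5 -27.3] [ 0.305  0.018 -0.132]
[-1.8, -0.1, -3.6] [0.0382, 0.0023, -0.0165]
[-1.8, 0.2, -3.5] [0.0382, 0.0023, -0.0165]
[-1.8, 0.4, -3.5] [0.0382, 0.0023, -0.0165]
[-1.8, 0.6, -3.5] [0.0382, 0.0023, -0.0165]
[-1.7, 0.8, -3.4] [0.0382, 0.0023, -0.0165]
[-1.7, 1.0, -3.3] [0.0382, 0.0023, -0.0165]
[-1.7, 1.2, -3.3] [0.0382, 0.0023, -0.0165]
[-1.7, 1.4, -3.2] [0.0382, 0.0023, -0.0165]
```

```bash
python3 -m inch '[[[-1.8,0,-3.6],[0.038,0.0023,-0.0165],5],[[-1.8,0,-3.5],[0.038,0.0023,-0.0165],5],[[-1.8,0.4,-3.5],[0.038,0.0023,-0.0165],5],[[-1.8,0.6,-3.5],[0.038,0.0023,-0.0165],5],[[-1.7,0.8,-3.4],[0.038,0.0023,-0.0165],5],[[-1.7,1,-3.3],[0.038,0.0023,-0.0165],5],[[-1.7,1.2,-3.3],[0.038,0.0023,-0.0165],5],[[-1.7,1.4,-3.2],[0.038,0.0023,-0.0165],5],[[0,0,0],[0,0,0],5],[[0,0,0],[0,0,0],5]]'
python3 -m inch '[[[0,0,0],[0,0,0],5],[[0,0,0],[0,0,0],5],[[0,0,0],[0,0,0],5],[[0,0,0],[0,0,0],5],[[0,0,0],[0,0,0],5],[[0,0,0],[0,0,0],5]]'
python3 - <<'E'
from station import snapshot
import cv2, numpy as np
p,d=snapshot('scene');q,_=snapshot('top')
cv2.imwrite('pics/s3.png',np.hstack([cv2.resize(p[140:260,140:260,::-1],(400,400),interpolation=2),cv2.resize(q[130:230,310:410,::-1],(400,400),interpolation=2)]))
E
python3 seg.py 90 22 0 36 123 1
```

```text
time_s: 16.8
ee_pos: [393.2, -309.9, 171.4]
ee_rot: [92.9, -31.2, 128.4]
force: [-0.0, 0.3, -1.3]
width: 10.5
finger_force: 88.3
time_s: 17.3
ee_pos: [393.4, -310.2, 171.9]
ee_rot: [92.9, -31.1, 128.4]
force: [-0.1, 0.8, -1.5]
width: 9.9
finger_force: 88.3
cup now (hopper) [  3.1  31.7 133.2] tilt 107.0 J [ -67.6   32.4  111.2   74.3   98.2 -113.9]
total [14.1 -5.4 27. ] [-0.306 -0.019  0.132]
[14.1, -5.4, 27.0] [-0.3056, -0.0188, 0.1322]
```

View pics/s3.png

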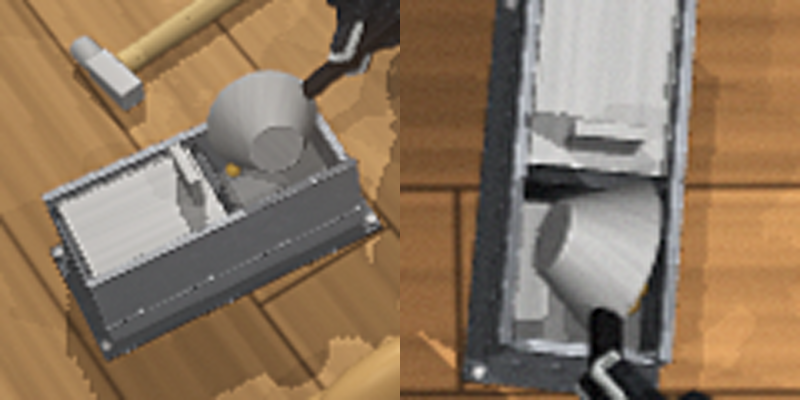

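Brass studs show in the well beside the cup (crop (232,170) and (638,300)). Lift straight up, then untilt.

```bash
python3 -m inch '[[[0,0,6],[0,0,0],5],[[0,0,12],[0,0,0],5],[[0,0,20],[0,0,0],5],[[0,0,25],[0,0,0],5],[[0,0,25],[0,0,0],5],[[0,0,12],[0,0,0],5]]'
python3 seg.py 0 0 -20 40 190 20
```

```text
time_s: 17.9
ee_pos: [393.6, -310.6, 274.9]
ee_rot: [92.9, -30.9, 128.4]
force: [-0.4, 0.4, -1.2]
width: 10.6
finger_force: 88.3
cup now (hopper) [  3.4  31.3 236.6] tilt 106.9 J [ -67.6   18.6  113.4   76.2  101.2 -102.8]
total [ -3.5 162.3  73.9] [-1.884 -0.092  0.411]
[1.3, 0.3, 8.8] [-0.0942, -0.0046, 0.0205]
[1.3, 1.4, 8.8] [-0.0942, -0.0046, 0.0205]
[1.2, 2.5, 8.7] [-0.0942, -0.0046, 0.0205]
[1.1, 3.6, 8.4] [-0.0942, -0.0046, 0.0205]
[1.0, 4.6, 8.1] [-0.0942, -0.0046, 0.0205]
[0.8, 5.6, 7.7] [-0.0942, -0.0046, 0.0205]
[0.7, 6.6, 7.2] [-0.0942, -0.0046, 0.0205]
[0.5, 7.5, 6.6] [-0.0942, -0.0046, 0.0205]
[0.3, 8.3, 5.9] [-0.0942, -0.0046, 0.0205]
[0.1, 9.1, 5.1] [-0.0942, -0.0046, 0.0205]
[-0.1, 9.8, 4.3] [-0.0942, -0.0046, 0.0205]
[-0.3, 10.4, 3.4] [-0.0942, -0.0046, 0.0205]
[-0.6, 10.9, 2.5] [-0.0942, -0.0046, 0.0205]
[-0.8, 11.3, 1.5] [-0.0942, -0.0046, 0.0205]
[-1.1, 11.6, 0.5] [-0.0942, -0.0046, 0.0205]
[-1.3, 11.8, -0.6] [-0.0942, -0.0046, 0.0205]
[-1.5, 11.9, -1.7] [-0.0942, -0.0046, 0.0205]
[-1.8, 11.9, -2.7] [-0.0942, -0.0046, 0.0205]
[-2.0, 11.8, -3.8] [-0.0942, -0.0046, 0.0205]
[-2.2, 11.6, -4.9] [-0.0942, -0.0046, 0.0205]
```

```bash
python3 -m inch '[[[1,0,9],[-0.094,-0.0046,0.0205],5],[[1,1,9],[-0.094,-0.0046,0.0205],5],[[1,2,9],[-0.094,-0.0046,0.0205],5],[[1,4,8],[-0.094,-0.0046,0.0205],5],[[1,5,8],[-0.094,-0.0046,0.0205],5],[[1,6,8],[-0.094,-0.0046,0.0205],5],[[1,7,7],[-0.094,-0.0046,0.0205],5],[[0,7,7],[-0.094,-0.0046,0.0205],5],[[0,8,6],[-0.094,-0.0046,0.0205],5],[[0,9,5],[-0.094,-0.0046,0.0205],5]]'
python3 -m inch '[[[0,10,4],[-0.094,-0.0046,0.0205],5],[[0,10,3],[-0.094,-0.0046,0.0205],5],[[-1,11,3],[-0.094,-0.0046,0.0205],5],[[-1,11,2],[-0.094,-0.0046,0.0205],5],[[-1,12,0],[-0.094,-0.0046,0.0205],5],[[-1,12,0],[-0.094,-0.0046,0.0205],5],[[-1,12,-1],[-0.094,-0.0046,0.0205],5],[[-2,12,-3],[-0.094,-0.0046,0.0205],5],[[-2,12,-4],[-0.094,-0.0046,0.0205],5],[[-2,12,-5],[-0.094,-0.0046,0.0205],5]]'
cat > ret.py <<'E'
import sys
from plan import *
from station import bot
h,n=float(sys.argv[1]),int(sys.argv[2])
p,r=tool(c0+[0,0,h],C0); s=bot.read_state()
r0=R.from_euler('xyz',s['ee_rot'],degrees=True).as_matrix();p0=np.array(s['ee_pos'])
c,C=cup(p0,r0);w=R.from_matrix(r@r0.T).as_rotvec()
print('cup',c.round(1),'tilt',np.degrees(np.arccos(C[2,2])).round(1),'tot',(p-p0).round(1),w.round(3),'row',((p-p0)/n).round(1),(w/n).round(4),np.round(s['joint_pos'],1))
E
python3 ret.py 180 18
```

```text
time_s: 18.73
ee_pos: [400.2, -260.7, 348.6]
ee_rot: [126.6, 12.2, 135.1]
force: [0.4, 1.1, -1.3]
width: 10.3
finger_force: 88.4
time_s: 19.57
ee_pos: [388.9, -146.2, 346.8]
ee_rot: [179.0, 40.3, 173.1]
force: [-1.0, -0.1, -1.4]
width: 10.4
finger_force: 88.3
cup [ 585.9 -168.9  188.1] tilt 0.2 tot [  3.6 472.4  -4. ] [-0.003  0.001 -0.402] row [ 0.2 26.2 -0.2] [-0.0002  0.0001 -0.0224] [ -45.5  -26.4  133.2   35.4   46.  -147.8]
```

```bash
python3 -m inch '[[[0,15,0],[0,0,-0.0224],5],[[0,27,0],[0,0,-0.0224],5],[[0,27,0],[0,0,-0.0224],5],[[0,27,0],[0,0,-0.0224],5],[[0,27,0],[0,0,-0.0224],5],[[0,27,0],[0,0,-0.0224],5],[[0,27,0],[0,0,-0.0224],5],[[0,27,0],[0,0,-0.0224],5],[[0,27,0],[0,0,-0.0224],5],[[0,27,0],[0,0,-0.0224],5]]'
python3 -m inch '[[[0,27,0],[0,0,-0.0224],5],[[0,27,0],[0,0,-0.0224],5],[[0,27,0],[0,0,-0.0224],5],[[0,27,0],[0,0,-0.0224],5],[[0,27,0],[0,0,-0.0224],5],[[0,27,0],[0,0,-0.0224],5],[[0,27,0],[0,0,-0.0224],5],[[0,15,0],[0,0,-0.0224],5],[[0,0,0],[0,0,0],5]]'
python3 ret.py 60 6
python3 - <<'E'
from station import snapshot,get_calibration
from h import *
p,d=snapshot('scene');q,dq=snapshot('top')
np.savez('scene2.npz',p=p,d=d,**{k:np.array(v) for k,v in get_calibration('scene').items()})
hs=cv2.resize(p[150:230,150:250,::-1],(500,400),interpolation=2); ht=cv2.resize(q[110:230,320:400,::-1],(267,400),interpolation=2)
cv2.imwrite('pics/s4.png',np.hstack([hs,ht]))
E
```

```text
time_s: 20.4
ee_pos: [388.6, 102.8, 346.4]
ee_rot: [178.8, 40.1, 160.3]
force: [0.2, -1.2, -2.3]
width: 10.3
finger_force: 88.3
time_s: 21.15
ee_pos: [388.9, 307.8, 346.5]
ee_rot: [178.8, 40.0, 150.2]
force: [0.6, -0.1, -1.4]
width: 10.5
finger_force: 88.3
cup [561.4 211.7 186.8] tilt 0.5 tot [   3.6   18.4 -123.7] [-0.009 -0.001 -0.006] row [  0.6   3.1 -20.6] [-0.0014 -0.0001 -0.001 ] [ 33.1  -1.8 113.5 -43.3  55.1  -6.1]
```

View pics/s4.png

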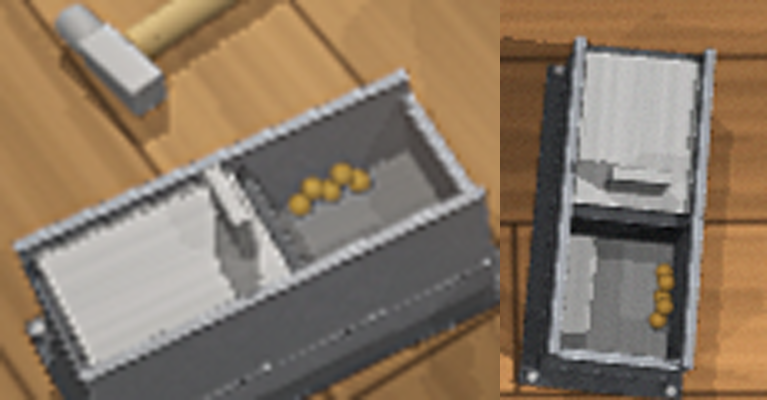

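All five studs lie on the well's floor. Check where the mat lies relative to the cup's original spot.

```bash
python3 - <<'E'
from h import *
def rect(n,bb):
    z=np.load(n+'.npz');p=z['p'].astype(float)
    f=p.shape[0]/2/np.tan(np.radians(float(z['vertical_fov']))/2)
    g=cv2.GaussianBlur(p.astype(np.float32),(0,0),1.0)
    u0,u1,v0,v1=bb
    for t in (135,142,148):
        m=np.zeros(p.shape[:2],np.uint8);m[v0:v1,u0:u1]=((g[...,1]>t)&(g[...,0]-g[...,2]>60))[v0:v1,u0:u1]
        m=cv2.morphologyEx(m,cv2.MORPH_OPEN,np.ones((3,3)))
        k,l,st,_=cv2.connectedComponentsWithStats(m)
        i=1+np.argmax(st[1:,4]); v,u=np.nonzero(l==i)
        r=np.c_[(u-z['cx'])/f,(v-z['cy'])/f,np.ones(len(u))]@z['R']; o=-z['R'].T@z['t']
        P=o+r*((4-o[2])/r[:,2])[:,None]
        print(n,t,len(P),cv2.minAreaRect(P[:,:2].astype(np.float32)))
rect('top',(150,230,180,260)); rect('scene',(285,375,265,345))
E
```

```text
top 135 526 ((518.206787109375, 210.77212524414062), (66.0829086303711, 110.15087890625), 4.216265678405762)
top 142 282 ((509.5772399902344, 194.77755737304688), (44.529781341552734, 72.51779174804688), 5.528983116149902)
top 148 115 ((511.557373046875, 173.3593292236328), (38.09443664550781, 21.51032829284668), 1.395607829093933)
scene 135 1538 ((546.860595703125, 156.22125244140625), (169.9167022705078, 187.05783081054688), 84.6747817993164)
scene 142 309 ((599.3466796875, 179.5772705078125), (101.89237213134766, 47.03948974609375), 45.64316940307617)
scene 148 197 ((607.0059814453125, 187.3126678466797), (80.21358489990234, 33.99966812133789), 58.9243278503418)
```

```bash
python3 - <<'E'
from h import *
p=np.load('top.npz')['p']
cv2.imwrite('pics/m.png',cv2.resize(p[180:260,140:240,::-1],None,fx=7,fy=7,interpolation=2))
E
```

```text
(no output)
```

View pics/m.png

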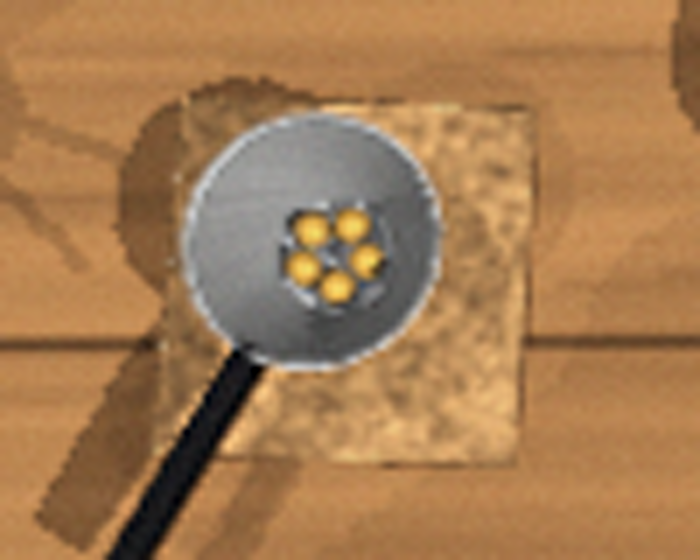

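The crop shows the mat's corners near (183,95), (535,107), (520,463) and (158,455), so its centre is near top pixel (189.9,220) and the cup started off-centre on it.

```bash
python3 - <<'E'
from h import *
z=np.load('top.npz');f=210/np.tan(np.radians(float(z['vertical_fov']))/2)
C=np.array([(183,95),(535,107),(520,463),(158,455)])/7+[140,180]-[0.4,0.4]
r=np.c_[(C-[z['cx'],z['cy']])/f,np.ones(4)]@z['R'];o=-z['R'].T@z['t']
P=o+r*((4-o[2])/r[:,2])[:,None];print(P.round(1),P.mean(0),np.linalg.norm(np.diff(P,axis=0),axis=1))
E
```

```text
[[629.3 292.3   4. ]
 [623.8 154.3   4. ]
 [485.4 156.9   4. ]
 [488.9 295.9   4. ]] [556.86782667 224.85548843   4.        ] [138.04549199 138.36453003 139.04260852]
```

```bash
python3 -m inch '[[[-1,6,-10],[-0.009,-0.001,-0.006],5],[[-1,6,-20],[0,0,0],5],[[-1,1,-25],[0,0,0],5],[[0,0,-25],[0,0,0],5],[[0,0,-25],[0,0,0],5],[[0,0,-25],[0,0,0],5],[[0,0,-18],[0,0,0],5],[[0,0,-10],[0,0,0],5],[[0,0,0],[0,0,0],5]]'
python3 ret.py 0 4
```

```text
time_s: 22.0
ee_pos: [385.4, 316.4, 186.1]
ee_rot: [179.7, 40.3, 150.3]
force: [-0.3, -0.5, -1.4]
width: 10.2
finger_force: 88.3
cup [556.5 216.5  27.2] tilt 0.3 tot [  7.1   9.8 -23.3] [ 0.005 -0.003  0.004] row [ 1.8  2.4 -5.8] [ 0.0012 -0.0009  0.0009] [ 34.4  15.8 116.2 -57.   43.7  15.5]
```

```bash
python3 -m inch '[[[1,4,-7],[0.005,-0.003,0.004],5],[[1,4,-6],[0,0,0],5],[[0,0,-4],[0,0,0],5],[[0,0,0],[0,0,0],5]]'
python3 ret.py 0 4
python3 -m inch '[[[0,0,-2],[0,0,0],5],[[0,0,-2],[0,0,0],5]]'
python3 ret.py 0 4
```

```text
time_s: 22.33
ee_pos: [388.6, 326.6, 171.4]
ee_rot: [178.9, 40.4, 150.1]
force: [-0.8, 0.3, -1.4]
width: 10.2
finger_force: 88.3
cup [561.6 229.1  13. ] tilt 0.3 tot [ 3.9 -0.4 -8.6] [-0.003  0.004 -0.003] row [ 1.  -0.1 -2.1] [-0.0008  0.0011 -0.0007] [ 35.2  18.7 114.8 -58.7  42.7  18.3]
time_s: 22.5
ee_pos: [388.7, 326.7, 168.0]
ee_rot: [178.9, 40.5, 150.1]
force: [0.2, 0.1, -0.8]
width: 10.0
finger_force: 88.3
cup [561.9 229.3   9.8] tilt 0.4 tot [ 3.8 -0.5 -5.2] [-0.004  0.005 -0.003] row [ 0.9 -0.1 -1.3] [-0.0009  0.0014 -0.0007] [ 35.2  19.1 114.7 -59.2  42.5  18.9]
```

Position is good ((562,229) against a mat centre of (557,225)). Lower the last bit in small steps, watching force.

```bash
python3 -m inch '[[[-1,-1,-1.5],[0,0,0],5],[[-1,-1,-1.5],[0,0,0],5]]'; python3 -m inch '[[[0,0,-1],[0,0,0],5],[[0,0,-0.5],[0,0,0],5],[[0,0,0],[0,0,0],5]]'; python3 ret.py 0 4
```

```text
time_s: 22.67
ee_pos: [386.5, 324.6, 164.6]
ee_rot: [178.9, 40.4, 150.1]
force: [0.8, 0.3, -1.1]
width: 10.4
finger_force: 88.3
time_s: 22.92
ee_pos: [386.5, 324.5, 163.1]
ee_rot: [178.9, 40.4, 150.1]
force: [-0.5, -1.2, -1.9]
width: 10.4
finger_force: 88.5
cup [559.5 226.9   4.8] tilt 0.3 tot [ 6.   1.7 -0.3] [-0.003  0.005 -0.003] row [ 1.5  0.4 -0.1] [-0.0007  0.0011 -0.0007] [ 35.1  19.4 115.2 -59.8  42.1  19.7]
```

```bash
python3 -m inch '[[[0,0,-0.7],[0,0,0],5],[[0,0,0],[0,0,0],5]]'; python3 -m inch '[[[0,0,-0.7],[0,0,0],5],[[0,0,0],[0,0,0],5]]';  python3 -m inch '[[[0,0,-0.5],[0,0,0],5],[[0,0,0],[0,0,0],5]]'
```

```text
time_s: 23.08
ee_pos: [386.7, 324.7, 162.7]
ee_rot: [178.9, 40.5, 150.1]
force: [-2.1, -0.4, 0.5]
width: 10.0
finger_force: 88.8
time_s: 23.25
ee_pos: [386.7, 324.8, 162.3]
ee_rot: [178.9, 40.5, 150.1]
force: [-2.6, 0.3, 4.4]
width: 10.1
finger_force: 89.2
time_s: 23.42
ee_pos: [386.8, 324.8, 161.9]
ee_rot: [178.9, 40.5, 150.1]
force: [-4.8, 0.6, 6.8]
width: 10.3
finger_force: 89.6
```

Contact made; release gently and rise.

```bash
python3 -m inch '[[[0,0,0.5],[0,0,0],12],[[0,0,0],[0,0,0],15],[[0,0,0],[0,0,0],25],[[0,0,0],[0,0,0],60],[[0,0,0],[0,0,0],80],[[0,0,0],[0,0,0],80],[[0,0,0],[0,0,0],80]]' 20; python3 -m inch '[[[0,0,8],[0,0,0],80],[[0,0,15],[0,0,0],80],[[0,0,25],[0,0,0],80],[[0,0,30],[0,0,0],80],[[0,0,30],[0,0,0],80],[[-15,5,30],[0,0,0],80],[[-25,10,30],[0,0,0],80],[[-25,10,20],[0,0,0],80],[[-20,10,20],[0,0,0],80],[[0,0,0],[0,0,0],80]]'
python3 - <<'E'
from station import snapshot
import cv2
for n in('scene','top'):
    p,d=snapshot(n);cv2.imwrite(f'pics/{n}9.png',p[...,::-1])
E
```

```text
time_s: 24.0
ee_pos: [386.5, 324.5, 161.6]
ee_rot: [178.9, 40.4, 150.1]
force: [0.2, -0.2, -0.8]
width: 71.8
finger_force: 0.0
time_s: 24.83
ee_pos: [299.7, 361.5, 375.0]
ee_rot: [178.3, 40.5, 149.9]
force: [0.7, 0.4, 0.3]
width: 80.2
finger_force: 0.0
```

View pics/scene9.png

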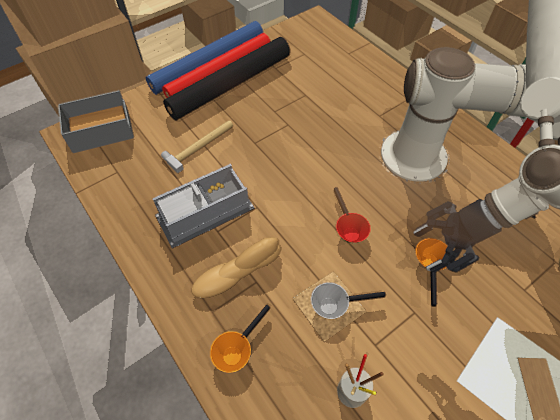

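View pics/top9.png

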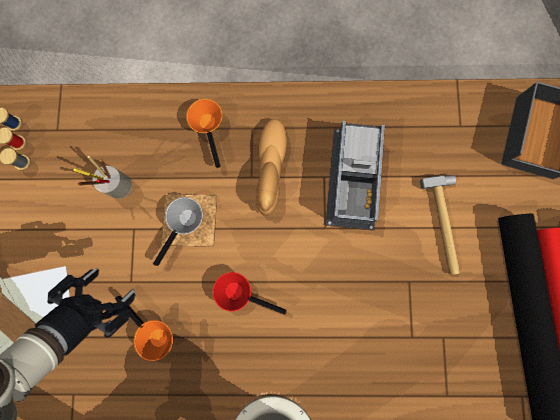

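The last views show the empty cup upright on its mat at (184,216), the five studs in the well at (369,200) and the cover fully back. The last, jar and hammer sit where they started.

```bash
python3 -c "
from station import bot
print(bot.finish_job())"
```

```text
the job is handed in; nothing more can be done
None
```

The job is handed in at about 25 s of the 70 s: the cover was pushed to its end stop, all five studs lie in the well, the empty cup stands upright on its mat, and the final images show the last, jar and hammer where they started.

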